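# Index the slide stage and hold a gauge in the guard window

### The job

Set up the small x-y slide stage: move its carrier by the knob so that the round dot on it stands under the fixed pointer, pause there for a second, then bring the cross under the pointer, pause again and leave the carrier there. Then take the flat gauge out of its stand, pass its blade down through the window in the stage's guard without forcing it, and hold it upright with the groove round the blade level with the top of the guard. Finish while still holding it there in the gripper, and leave the other things on the desk where they are.

Things in the scene. Friction and masses are not known exactly. Their poses are not given: they have to be found in the camera images.
- stage: fixed x-y slide stage, aluminium bed 160 (x) x 310 (y) x 14 mm; origin at the centre of its underside on the desk, x away from the robot and y to the left at yaw 0. It bears the guard (a dark bridge plate over its left end, 150 (x) x 60 (y) x 8 mm, top 83 mm above the desk), the pointer (needle hanging from an arm on a post, post and arm up to 76 mm above the desk) and the slides.
- pointer (a point): tip of the pointer's needle, 43 mm above the desk, 3 mm above the carrier's top; the stage's axes
- window (a point): centre of the window in the guard, on the guard's top face (83 mm above the desk). The window is a through slot 32 mm long along the stage's x and 8 mm wide along its y, with a 2 mm chamfer round its mouth; 35 mm free space below the guard, then the carrier, whose opening (42 x 18 mm) lies centred under the window only when the cross is under the pointer; the bed is 69 mm below the guard's top
- cross_slide (a joint): travel of the lower slide along the stage's +y (left), m, -0.033 to 0.033; the carrier rides on it; friction about 2.5 N, stays where it is left
- carrier (a joint): travel of the carrier along the stage's +x (away from the robot) on the cross slide, m, -0.022 to 0.022; friction about 2.5 N, stays where it is left. The carrier is an aluminium plate 80 (x) x 200 (y) x 10 mm, top 40 mm above the desk
- knob (a point): grip point of the carrier's knob at its right end: an upright round dark post 18 mm in diameter, from the carrier's top to 50 mm above it (28 mm wide collar in the lowest 4 mm); this point is on its axis, 25 mm above the carrier's top and 65 mm above the desk. Gripped here it moves both slides together; the carrier does not turn
- dot (a point): centre of the round dot (7 mm in diameter) on the carrier's top, the first mark
- cross (a point): centre of the cross (12 mm) on the carrier's top, the second mark
- gauge: loose flat steel gauge of 80 g, upright in the stand: blade 30 mm wide (its x) x 6 mm thick (its y), 70 mm long, below a dark ribbed head 30 (x) x 16 (y) x 36 mm. Origin at the centre of the blade's lower end, z up along the gauge, overall 106 mm. At the start its lower end is 5 mm above the desk
- groove (a point): centre of the groove line round the blade, 56 mm above the blade's lower end; the gauge's axes
- grip (a point): middle of the head, 94 mm above the blade's lower end (head from 70 to 106 mm); grip it across the 16 mm
- stand: fixed grey gauge stand, block 65 (x) x 45 (y) x 50 mm on a foot plate 85 x 65 x 5 mm; origin at the centre of its underside; a socket 33 mm (x) x 9 mm (y), 45 mm deep, open at the top, in which the gauge stands. A tall microscope stands behind stand and stage: carry the gauge straight across, not in a wide arc
- vial_a1: bystander: sample vial with a red screw cap, 23 mm in diameter, 53 mm high, standing; origin at its underside
- vial_b2: bystander: sample vial with a blue screw cap, 23 mm in diameter, 53 mm high, standing; origin at its underside
- wax_tin: bystander: round flat tin, 56 mm in diameter, 20 mm high; origin at its underside
- battery_1: bystander: standing battery, 15 mm in diameter, 50 mm high; origin at its underside
- tweezers_b: bystander: tweezers lying flat, 12 x 128 x 10 mm; origin at its underside
- dish_b: bystander: shallow clear dish, 54 mm in diameter, 14 mm high; origin at its underside
Things that resemble listed ones, but are neither listed nor needed, are in the scene too. Leave any green or yellow look-alike of the gauge alone.

How it is judged:
On the way, in this order (a step that is already met when the one before it is completed fails the run):
1. the dot stands under the pointer (within 4 mm, for 0.5 s) (horizontal distance between dot and pointer below 0.004 m), for 0.5 s.
2. then the cross stands under the pointer (within 4 mm, for 0.5 s) (horizontal distance between cross and pointer below 0.004 m), for 0.5 s.
3. then the gauge is lifted clear of its stand (height (world z) of gauge above 0.055 m), for 0.1 s.
At the end, for the whole second after the job is handed in: Cross within 5 mm of the pointer in plan; gauge upright (0.1 rad) in the window, groove within 6 mm of the guard top's level and 4 mm of the window's centre, lower end within 6 mm of its axis; at rest, held by the fingers (over 2 N), pressing on the stage with under 6 N (horizontal distance between cross and pointer below 0.005 m and horizontal distance between gauge and window below 0.006 m and horizontal distance between groove and window below 0.004 m and z of groove in the frame of window between -0.006 and 0.006 m and angle between gauge's own z axis and vertical below 0.1 rad and linear speed of gauge below 0.02 m/s and contact force between gauge and the fingers above 2 N and contact force between gauge and stage below 6 N); the arm keeps its last pose, push and grip.
It fails at once if the gauge was forced against the stage (over 30 N) (contact force between gauge and stage above 30 N).
It fails at once if one of the bystanders was moved more than 3 cm (distance of any of vial_a1, wax_tin, battery_1, tweezers_b, dish_b, vial_b2 from where it was at the start of the episode above 0.03 m).
It also fails if it takes over 66 s, if anything falls off the work surface, if the arm or the gripper's body presses on something with over 40 N, if the wrist force passes 120 N, or if a joint passes its speed limit or range.

### The arm

A 6-joint arm with a two-finger parallel gripper is mounted at the origin on a cart in front of the work surface, level with it; the furniture and walls round the work are solid. World frame = base frame: x ahead of the robot, y to its left, z up, the work surface at z = 0. Lengths are in m, angles in rad, forces in N, time in s.
With the tool pointing down it reaches from about 0.35 to 0.975 m from the base axis. Payload 17.4 kg.
Tool frame: the origin (TCP) lies at the very end of the fingers, on their centre line; the grasp point (between the pads) lies 19 mm behind it (ctrl.pinch_z is the distance from the TCP to the grasp point, in m); z points along the fingers, y is the line along which they close (so a half turn about z gives the same grasp; the last joint's range is limited). The gripper opens to 85 mm and grips with 20 to 120 N. Pads are 22 mm wide; open, the fingers measure 114 mm over their backs; the gripper's body (76 mm by 85 mm) begins 54 mm behind the grasp point. The pads swing forward as they close: fully open they stand 13 mm farther back than shut.
Start: joints at [1.116, 0.116, 1.442, -0, 1.584, -0.038], TCP at [0.273, 0.617, 0.203] pointing down, gripper open.
Joint ranges: [-2.83, 2.83], [-0.83, 2.19], [0.07, 2.5], [-1.14, 4.28], [0.01, 3], [-2.97, 2.97]. Speed limits (rad/s): [1.89, 1.89, 2.22, 3.14, 3.14, 3.14].

### API

Orientations are given as a 3x3 rotation matrix whose columns are the frame's x, y, z axes.
In Python, from workcell import status, optics, finish_job, cut_out, ctrl gives the robot as it stands.
- The arm moves only by the tool send_rows, never from a script. Its argument "steps" is a list of rows, each a list of 3 entries, a list of its own where there are three numbers: the shift along the tool's x, y, z as a fraction of full scale, then the turn, a rotation vector about the tool's x, y, z as a fraction of full scale, then the finger opening in mm, from 0 to 85.4. A call has 1 to 12 rows; each row shifts and turns the commanded pose from where the row before left it, along the tool's axes as they then stand; what a row does not reach is not made up. Full scale, the value 1, is 0.03 m for a shift and 10 degrees for a turn. A row lasts 1/8 s, in which the tool goes at most 62.5 mm and 10.7 degrees, less where a joint would pass 70% of its speed; a pose out of reach is approached as far as the arm can. A call with a number of a shift or a turn outside -1 to 1 is refused whole. A call with a gripper value outside its range is refused whole. The fingers move at their own pace and stop on an object; the grip force is fixed at half the most. Time passes only in rows, so rows that do not move let the fingers close. It gives the time, the measured TCP pose, the force, the opening and the grip force at its end, in the units of the state.
- status.sense(): the state, without advancing time (a new reading comes with each control period).
- optics.get_image(name): name is "scene" or "top" or "wrist"; returns a dict with "pixels" (480x640x3 uint8, red, green, blue), "camera_matrix" (3x3 intrinsics, pixels), "k1" (the pictures are not rectified: a ray, as slopes to the right and down, at radius r is drawn at 1 + k1 r^2 times it, then the intrinsics apply), "pose" (4x4, takes a point from camera to world coordinates); the wrist camera has in their place "T_tool_cam" (4x4, takes a point from camera to tool coordinates, whose origin is the TCP and whose axes are the flange's). Camera axes: x right, y up, looking along -z (the intrinsics and any distortion apply to the point x, -y, -z); pixel columns grow to the right and rows downward; lengths in m; the calibration is good to about 2 mm. A picture is of the moment at which its call begins: read the wrist's pose just before it. There is no depth.
- finish_job(): hands the job in; it is judged then, once.
Trained networks look in a picture, given as the dict that the camera call returned (one of the last four; its "shot" number tells which), for a name from the list of things; names that differ only in an ending like _2 or _b are one class to them, and where a whole thing is asked for, a point or a joint stands for the part that bears it (a point fixed in the world has none). Each returns a list of dicts, best first, with "conf" (0 to 1); they miss things now and then, are a little off and sometimes report something else, mostly with a low value. They report only what shows in the picture. A call takes as long as a camera call. They do not tell look-alikes from the thing itself.
- cut_out(picture, label): "region" (480x640 bool, what is visible of it) and "point" ([row, column] in pixels, amid what is visible of it).
The state is a dict: "clock": time; "joints": joint angles; "qvel": joint speeds; "joint_torque": joint torques, N m; "eef_pos": TCP position; "orientation": TCP orientation; "contact_force": force on the tool from outside, world axes, zero at the start; "torque": the same for the moment, N m; "finger_gap": opening from 0.0 (shut) to 1.0 (fully open); "gripper_force": force on a finger pad.
Only numpy, scipy, OpenCV 4.12 (cv2) and the standard library are available. Lean on these libraries where they do the work, as an engineer would, in place of code of your own. Each camera call takes 0.05 s, during which the arm holds its last target. There are 200 camera calls.

## Working session

There is one attempt and no reset: what is moved stays moved. The work goes in short steps, Python scripts to look and compute and a tool call to move; the robot and the scene stay as the last step left them, time stands still between calls to the robot, and variables do not carry over. Pictures are saved under pics/ and viewed, at most 10 in all, crops included, and the job is handed in when it is done.

Besides the shell and the picture viewer there is one more tool, called after "Call:" as a command line: name --argument value ..., lists and objects as JSON in quotes. send_rows: Moves the arm, as the interface text tells. Shift numbers are shares of 0.03 m and turn numbers shares of 10 degrees, none past 1 either way. Its arguments: {"type":"object","properties":{"steps":{"type":"array","items":{"type":"array"}}},"required":["steps"]}

```bash
mkdir -p pics; ls; cat > h.py <<'E'
import numpy as np, cv2
from workcell import status, optics, finish_job, cut_out, ctrl
def campose(im):
    if 'pose' in im: return np.array(im['pose'])
    s=status.sense(); T=np.eye(4); T[:3,:3]=np.array(s['orientation']); T[:3,3]=s['eef_pos']
    return T@np.array(im['T_tool_cam'])
def ray(im,P,rc):
    K=np.array(im['camera_matrix']); k1=im['k1']
    d=np.array([(rc[1]-K[0,2])/K[0,0],(rc[0]-K[1,2])/K[1,1]]); u=d.copy()
    for _ in range(30): u=d/(1+k1*(u@u))
    v=P[:3,:3]@np.array([u[0],-u[1],-1]); return P[:3,3],v
def atz(im,P,rc,z):
    o,v=ray(im,P,rc); return o+v*(z-o[2])/v[2]
def proj(im,P,X):
    K=np.array(im['camera_matrix']); p=P[:3,:3].T@(np.array(X)-P[:3,3]); u=np.array([p[0],-p[1]])/-p[2]
    u=u*(1+im['k1']*(u@u)); return np.array([K[1,1]*u[1]+K[1,2],K[0,0]*u[0]+K[0,2]])
def save(im,n): cv2.imwrite('pics/'+n,cv2.cvtColor(np.asarray(im['pixels']),cv2.COLOR_RGB2BGR))
E
python3 - <<'E'
from h import *
s=status.sense(); print(s['clock'],s['eef_pos'],s['orientation'],ctrl.pinch_z)
for n in ['top','scene']:
    im=optics.get_image(n); save(im,n+'0.png'); P=campose(im); print(n,P.round(3).tolist(),np.array(im['camera_matrix']).tolist(),im['k1'])
    for l in ['stage','carrier','knob','dot','cross','pointer','window','gauge','stand']:
        try:
            for r in cut_out(im,l)[:3]: print(l,round(r['conf'],2),np.round(r['point']),r['region'].sum())
        except Exception as e: print(l,e)
E
```

```text
pics
0.0 [0.27318279 0.61700306 0.20253498] [[-9.14379936e-01  4.04856829e-01 -5.29123601e-04]
 [ 4.04857172e-01  9.14379313e-01 -1.06856343e-03]
 [ 5.12044708e-05 -1.19129245e-03 -9.99999289e-01]] 0.0187
top [[-0.062, 0.973, -0.224, 0.163], [-0.998, -0.059, 0.018, 0.002], [0.005, 0.225, 0.974, 1.592], [0.0, 0.0, 0.0, 1.0]] [[604.7226705186472, 0.0, 314.4880517236965], [0.0, 604.7226705186472, 243.08570297765516], [0.0, 0.0, 1.0]] -0.10130812954425505
stage 0.84 [256. 274.] 6858
carrier 0.93 [259. 289.] 1872
knob 0.71 [258. 290.] 1931
dot 0.89 [259. 290.] 1911
dot 0.37 [262. 432.] 612
cross 0.81 [258. 289.] 1896
pointer 0.95 [255. 271.] 6832
window 0.63 [257. 270.] 7026
gauge 0.75 [251. 471.] 177
gauge 0.61 [254. 438.] 136
gauge 0.41 [254. 289.] 2603
stand 0.67 [261. 429.] 596
scene [[0.786, 0.27, -0.557, -0.16], [-0.618, 0.308, -0.723, -0.873], [-0.024, 0.912, 0.409, 0.598], [0.0, 0.0, 0.0, 1.0]] [[464.83612709974386, 0.0, 322.477229428504], [0.0, 464.83612709974386, 244.45686574164407], [0.0, 0.0, 1.0]] -0.002766599676132439
stage 0.8 [261. 301.] 4152
stage 0.49 [312. 346.] 241
carrier 0.87 [262. 302.] 1066
knob 0.84 [262. 302.] 1083
dot 0.6 [265. 303.] 1172
dot 0.38 [306. 409.] 342
cross 0.63 [267. 304.] 1104
pointer 0.82 [263. 300.] 4227
pointer 0.69 [263. 304.] 1137
window 0.71 [266. 299.] 4138
gauge 0.88 [339. 444.] 676
gauge 0.72 [286. 328.] 272
gauge 0.63 [309. 408.] 356
stand 0.78 [338. 408.] 1201
```

```bash
python3 - <<'E'
import cv2
a=cv2.imread('pics/top0.png')[170:350,170:530]; cv2.imwrite('pics/t1.png',cv2.resize(a,(800,400),interpolation=cv2.INTER_CUBIC))
a=cv2.imread('pics/scene0.png')[170:410,180:500]; cv2.imwrite('pics/s1.png',cv2.resize(a,(800,600),interpolation=cv2.INTER_CUBIC))
E
```

```text
(no output)
```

View pics/t1.png

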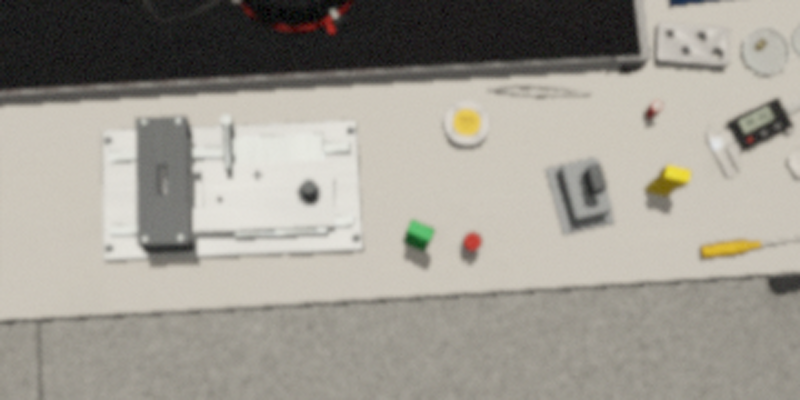

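View pics/s1.png

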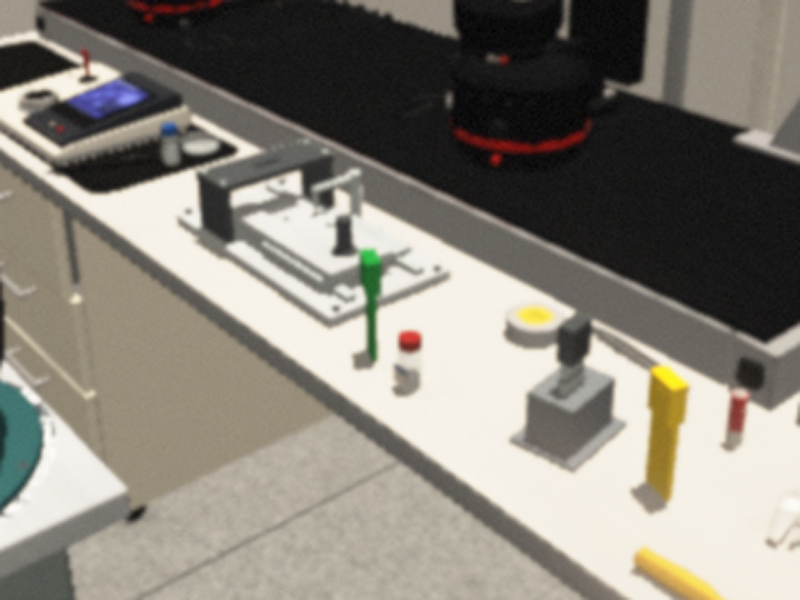

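The top picture shows the stage round crop (233,190), with the guard at its left (165,180), the pointer arm ending near (230,172), the knob at (309,190) and small marks near (220,199) and (257,175). The stand with the dark-headed gauge is at (590,190). The look-alikes are green (420,235) and yellow (670,180).

```bash
python3 - <<'E'
from h import *
im=optics.get_image('top');P=campose(im)
c=lambda x,y:(170+y*.45,170+x*.45)
for n,x,y,z in [('stageTL',105,132,.014),('TR',352,123,.014),('BR',361,250,.014),('BL',107,259,.014),('knobtop',309,188,.09),('gaugehead',597,175,.106),('standtopTL',565,165,.05),('window',163,180,.083),('m1',220,199,.04),('m2',257,175,.04),('m3',197,175,.04),('needle',230,170,.05),('redvial',472,242,.053),('green',420,230,.1)]:
    print(n,atz(im,P,c(x,y),z).round(3))
w=optics.get_image('wrist');print(np.array(w['T_tool_cam']).round(3).tolist(),w['camera_matrix'],w['k1'])
E
```

```text
stageTL [0.58  0.231 0.014]
TR [ 0.573 -0.069  0.014]
BR [ 0.417 -0.069  0.014]
BL [0.424 0.233 0.014]
knobtop [ 0.48  -0.011  0.09 ]
gaugehead [ 0.471 -0.339  0.106]
standtopTL [ 0.497 -0.315  0.05 ]
window [0.501 0.156 0.083]
m1 [0.483 0.094 0.04 ]
m2 [0.51  0.049 0.04 ]
m3 [0.514 0.12  0.04 ]
needle [0.515 0.08  0.05 ]
redvial [ 0.412 -0.197  0.053]
green [ 0.422 -0.133  0.1  ]
[[-0.0, 0.946, 0.325, 0.085], [1.0, 0.0, 0.0, -0.001], [0.0, 0.325, -0.946, -0.171], [0.0, 0.0, 0.0, 1.0]] [[417.87578637   0.         318.69421915]
 [  0.         417.87578637 243.83683515]
 [  0.           0.           1.        ]] -0.05701965604564383
```

Call:
send_rows --steps '[[[0, 0, -0.5], [0, 0, -0.796], 85], [[0, 0, -0.5], [0, 0, -0.797], 85], [[0, 0, -0.5], [0, 0, -0.797], 85], [[-0.37, -1, 0], [0, 0, 0], 85], [[-0.37, -1, 0], [0, 0, 0], 85], [[-0.37, -1, 0], [0, 0, 0], 85], [[-0.37, -1, 0], [0, 0, 0], 85], [[-0.37, -1, 0], [0, 0, 0], 85], [[-0.37, -1, 0], [0, 0, 0], 85], [[-0.37, -1, 0], [0, 0, 0], 85], [[-0.37, -1, 0], [0, 0, 0], 85], [[-0.37, -1, 0], [0, 0, 0], 85]]'

```text
clock: 2.6
eef_pos: [0.3735, 0.3463, 0.2484]
orientation: [[-1.0, -0.0, 0.0], [-0.0, 1.0, 0.0], [-0.0, 0.0, -1.0]]
contact_force: [0.4, 0.5, -0.2]
finger_gap: 0.997
gripper_force: 0.0
```

Call:
send_rows --steps '[[[-0.37, -1, 0], [0, 0, 0], 85], [[-0.37, -1, 0], [0, 0, 0], 85], [[-0.37, -1, 0], [0, 0, 0], 85], [[-0.37, -1, 0], [0, 0, 0], 85], [[-0.37, -1, 0], [0, 0, 0], 85], [[-0.37, -1, 0], [0, 0, 0], 85], [[-0.37, -1, 0], [0, 0, 0], 85], [[-0.37, -1, 0], [0, 0, 0], 85], [[-0.3, -1, 0], [0, 0, 0], 85], [[0, 0, 0], [0, 0, 0], 85], [[0, 0, 0], [0, 0, 0], 85]]'

```text
clock: 3.98
eef_pos: [0.4711, 0.0775, 0.2484]
orientation: [[-1.0, -0.0, 0.0], [-0.0, 1.0, 0.0], [-0.0, 0.0, -1.0]]
contact_force: [0.0, 0.8, 0.3]
finger_gap: 0.998
gripper_force: 0.0
```

```bash
python3 - <<'E'
from h import *
s=status.sense(); print(s['clock'],s['eef_pos'],np.array(s['orientation']).round(4).tolist())
im=optics.get_image('wrist'); save(im,'w1.png'); P=campose(im); np.savez('w1.npz',P=P)
for l in ['stage','carrier','gauge','stand']:
    for r in cut_out(im,l)[:3]: print(l,round(r['conf'],2),np.round(r['point']),r['region'].sum())
a=cv2.imread('pics/w1.png'); cv2.imwrite('pics/w1v.png',cv2.resize(a,(800,600),interpolation=cv2.INTER_CUBIC))
E
```

```text
3.975 [0.47105336 0.07752486 0.24837664] [[-1.0, -0.0001, 0.0001], [-0.0001, 1.0, 0.0003], [-0.0001, 0.0003, -1.0]]
stage 0.66 [215. 330.] 49110
carrier 0.68 [210. 282.] 14837
carrier 0.32 [216. 332.] 49186
gauge 0.94 [145.  70.] 2511
```

View pics/w1v.png

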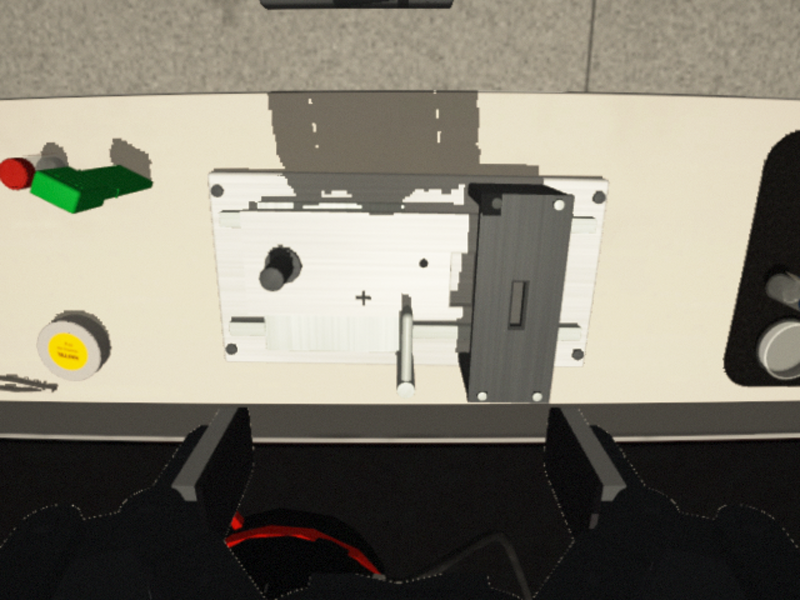

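The wrist picture shows the dot at (423,263), the cross at (363,298), the pointer arm ending near (405,300), the knob top at (275,277) and the window at (518,303). The green look-alike is far left. I zoom in for accurate pixels.

```bash
python3 - <<'E'
import cv2
a=cv2.imread('pics/w1.png')[195:275,200:360]; a=cv2.resize(a,(800,400),interpolation=cv2.INTER_CUBIC)
b=cv2.imread('pics/w1.png')[210:270,380:460]; b=cv2.resize(b,(267,200),interpolation=cv2.INTER_CUBIC)
import numpy as np
c=np.zeros((600,800,3),np.uint8); c[:400]=a; c[400:,:267]=b
cv2.imwrite('pics/w1z.png',c)
E
```

```text
(no output)
```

View pics/w1z.png

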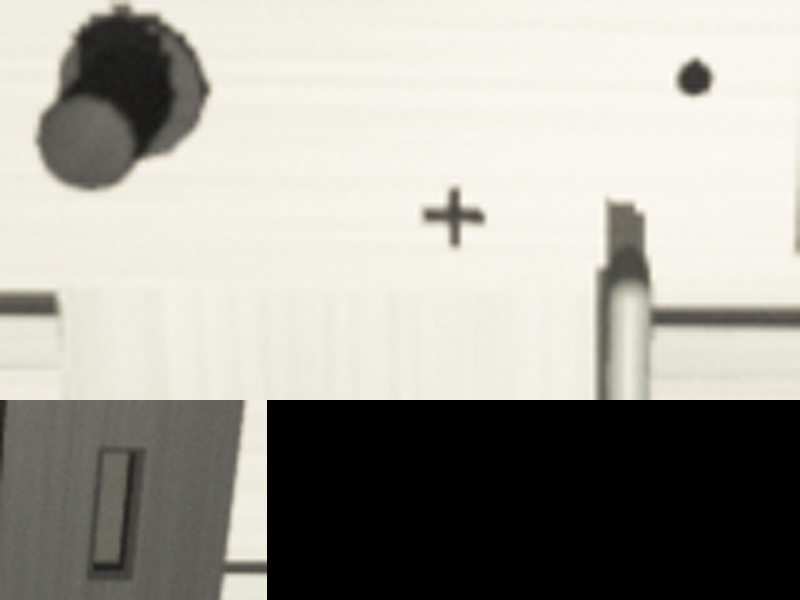

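```bash
cat >> h.py <<'E'
def wr(n):
    im=optics.get_image('wrist'); P=campose(im); save(im,n); return im,P
E
python3 - <<'E'
from h import *
im,P=wr('w2.png')
c=lambda x,y:(195+y/5,200+x/5); v=lambda x,y:(y*.8,x*.8)
for n,p,z in [('dot',c(694,77),.04),('cross',c(454,215),.04),('knobtop',c(88,140),.09),('knobcollar',c(137,88),.044),('tip?',c(628,248),.043),('armend',c(628,277),.076),('armL',c(600,380),.076),('armR',c(650,380),.076),('shadowend',c(622,202),.04),('window',(210+(517-400)*.3,380+117*.3),.083),('winN',(210+(450-400)*.3,380+122*.3),.083),('winF',(210+(579-400)*.3,380+110*.3),.083),
 ('sA',v(209,171),.014),('sB',v(607,178),.014),('sC',v(584,365),.014),('sD',v(227,361),.014),('scrA',v(217,190),.014),('scrB',v(599,197),.014),('scrC',v(577,354),.014),('scrD',v(232,349),.014),
 ('g1',v(559,205),.083),('g2',v(537,397),.083),('g3',v(482,397),.083),('g4',v(497,204),.083)]:
    print(n,np.round(p,1),atz(im,P,p,z).round(4))
E
```

```text
dot [210.4 338.8] [0.4832 0.096  0.04  ]
cross [238.  290.8] [0.5104 0.0505 0.04  ]
knobtop [223.  217.6] [ 0.4811 -0.006   0.09  ]
knobcollar [212.6 227.4] [ 0.4843 -0.0077  0.044 ]
tip? [244.6 325.6] [0.5161 0.0838 0.043 ]
armend [250.4 325.6] [0.51   0.0833 0.076 ]
armL [271. 320.] [0.5295 0.0784 0.076 ]
armR [271. 330.] [0.5295 0.0873 0.076 ]
shadowend [235.4 324.4] [0.5078 0.0827 0.04  ]
window [245.1 415.1] [0.5026 0.1597 0.083 ]
winN [225.  416.6] [0.4847 0.1596 0.083 ]
winF [263.7 413. ] [0.5197 0.1592 0.083 ]
sA [136.8 167.2] [ 0.4174 -0.0673  0.014 ]
sB [142.4 485.6] [0.4223 0.2372 0.014 ]
sC [292.  467.2] [0.58   0.2374 0.014 ]
sD [288.8 181.6] [ 0.5764 -0.07    0.014 ]
scrA [152.  173.6] [ 0.4318 -0.0626  0.014 ]
scrB [157.6 479.2] [0.4368 0.2327 0.014 ]
scrC [283.2 461.6] [0.5696 0.23   0.014 ]
scrD [279.2 185.6] [ 0.5652 -0.0644  0.014 ]
g1 [164.  447.2] [0.4335 0.1807 0.083 ]
g2 [317.6 429.6] [0.5727 0.1785 0.083 ]
g3 [317.6 385.6] [0.5725 0.1382 0.083 ]
g4 [163.2 397.6] [0.4331 0.1405 0.083 ]
```

Call:
send_rows --steps '[[[-0.2, -1, 0.3], [0, 0, 0], 85], [[-0.2, -1, 0.3], [0, 0, 0], 85], [[0, -0.8, 0.4], [0, 0, 0], 85], [[0, 0, 1], [0, 0, 0], 85], [[0, 0, 1], [0, 0, 0], 85], [[0, 0, 1], [0, 0, 0], 85], [[0, 0, 1], [0, 0, 0], 85], [[0, 0, 1], [0, 0, 0], 85], [[0, 0, 0.5], [0, 0, 0], 85], [[0, 0, 0], [0, 0, 0], 85]]'

```text
clock: 5.52
eef_pos: [0.4829, -0.0065, 0.0529]
orientation: [[-1.0, -0.001, -0.001], [-0.001, 1.0, 0.0], [0.001, 0.0, -1.0]]
contact_force: [-0.5, -0.0, 0.3]
finger_gap: 0.998
gripper_force: 0.0
```

```bash
python3 - <<'E'
from h import *
im,P=wr('w3.png'); print(P.round(4).tolist())
for X in [(.516,.0838,.043),(.4832,.096,.04),(.5104,.0505,.04)]: print(proj(im,P,X).round(1))
a=cv2.imread('pics/w3.png'); cv2.imwrite('pics/w3v.png',cv2.resize(a,(800,600),interpolation=cv2.INTER_CUBIC))
E
```

```text
[[-0.0001, -0.9457, -0.3249, 0.3982], [1.0, -0.0002, 0.0001, -0.0071], [-0.0002, -0.3249, 0.9457, 0.2253], [0.0, 0.0, 0.0, 1.0]]
[345.8 496.5]
[284.7 527.9]
[333.8 431.7]
```

View pics/w3v.png

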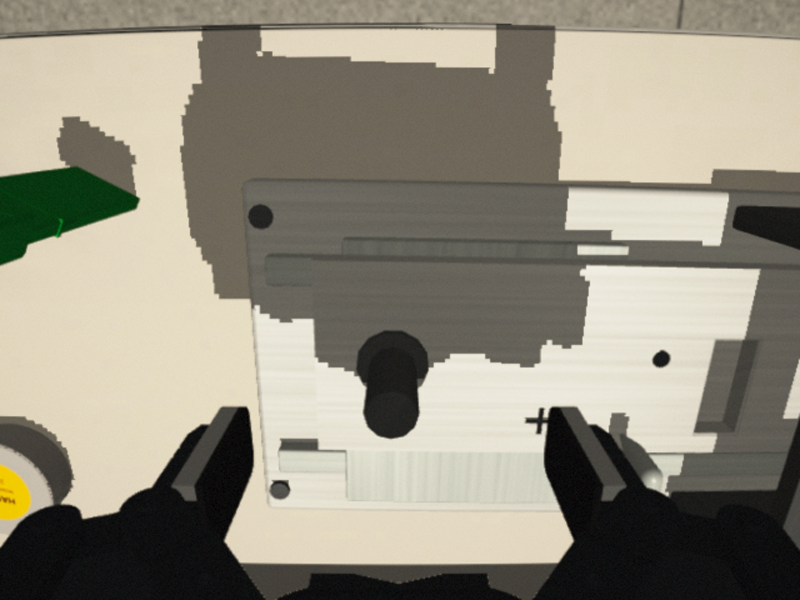

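The view shows the dot at (661,359), the cross at (540,421), the carrier's opening round (727,386) and the pointer's end near (620,432), just beside the right finger. I zoom in on it.

```bash
python3 - <<'E'
import cv2
a=cv2.imread('pics/w3.png')[260:400,420:620]; cv2.imwrite('pics/w3z.png',cv2.resize(a,(800,560),interpolation=cv2.INTER_CUBIC))
E
```

```text
(no output)
```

View pics/w3z.png

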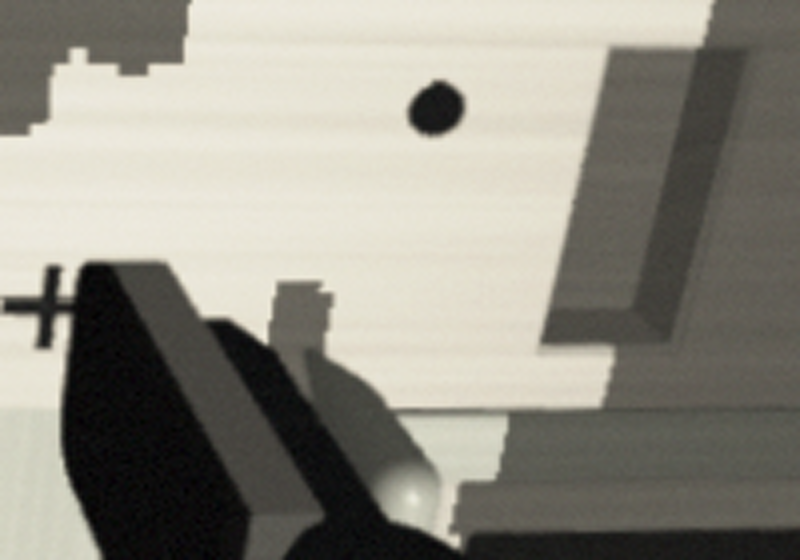

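```bash
python3 - <<'E'
from h import *
from scipy.optimize import least_squares
im,P=wr('w4.png')
c=lambda x,y:(260+y/4,420+x/4)
for n,p in [('dot',c(436,108)),('cross',c(43,305)),('TL',c(610,47)),('TR',c(748,50)),('BR',c(676,342)),('BL',c(540,345)),('tip43',c(310,347))]:
    print(n,atz(im,P,p,.043 if n[0]=='t' else .04).round(4))
for n,z,p in [('knobtop',.09,(410*.8,390*.8)),('collar',.044,(358*.8,393*.8))]: print(n,atz(im,P,p,z).round(4))
o1,v1=ray(im,P,c(310,347)); P0=np.load('w1.npz')['P']; o2,v2=ray(im,P0,(244.6,325.6))
s=np.linalg.lstsq(np.c_[v1,-v2],o2-o1,rcond=None)[0]; print(o1+v1*s[0],o2+v2*s[1])
E
```

```text
dot [0.485 0.097 0.04 ]
cross [0.5125 0.0503 0.04  ]
TL [0.4769 0.1178 0.04  ]
TR [0.4774 0.1359 0.04  ]
BR [0.5194 0.136  0.04  ]
BL [0.5194 0.1172 0.04  ]
tip43 [0.5172 0.0846 0.043 ]
knobtop [ 0.4781 -0.0097  0.09  ]
collar [ 0.4825 -0.0092  0.044 ]
[0.51579481 0.08349462 0.04523504] [0.51530151 0.08380502 0.04507007]
```

Call:
send_rows --steps '[[[0, -0.04, 0], [0, 0, 0], 10], [[0, 0, 0], [0, 0, 0], 10], [[0, 0, 0], [0, 0, 0], 10], [[0, 0, 0], [0, 0, 0], 10], [[0, 0, 0], [0, 0, 0], 10], [[0, 0, 0], [0, 0, 0], 10]]'

```text
clock: 6.38
eef_pos: [0.4832, -0.0079, 0.0533]
orientation: [[-1.0, -0.0, -0.0], [-0.0, 1.0, 0.0], [0.0, 0.0, -1.0]]
contact_force: [0.3, 0.0, -0.4]
finger_gap: 0.119
gripper_force: 0.0
```

```bash
python3 - <<'E'
from h import *
s=status.sense(); print(s['finger_gap'],s['gripper_force'])
im,P=wr('w5.png')
a=cv2.imread('pics/w5.png')[200:480,150:550]; cv2.imwrite('pics/w5v.png',cv2.resize(a,(800,560),interpolation=cv2.INTER_CUBIC))
E
```

```text
0.11901538269867912 0.0
```

View pics/w5v.png

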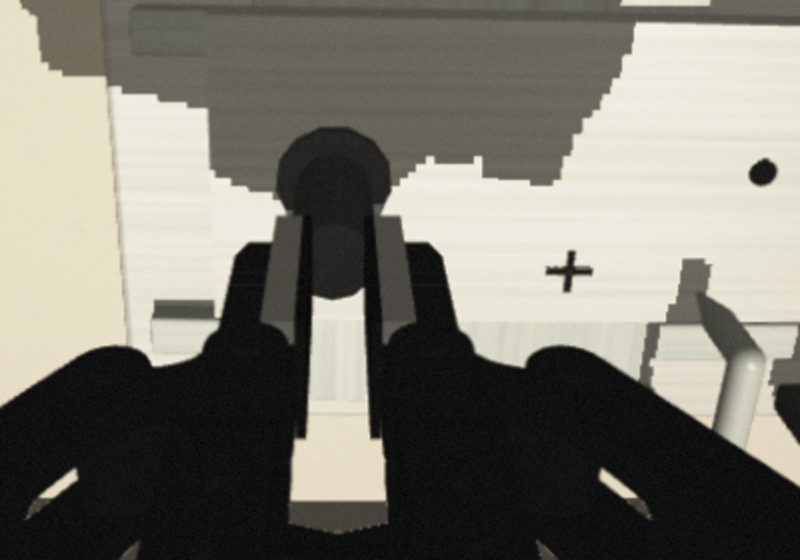

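Call:
send_rows --steps '[[[0, 0, 0], [0, 0, 0], 0], [[0, 0, 0], [0, 0, 0], 0], [[0, 0, 0], [0, 0, 0], 0]]'

```text
clock: 6.8
eef_pos: [0.4832, -0.0079, 0.0533]
orientation: [[-1.0, -0.0, -0.0], [-0.0, 1.0, 0.0], [0.0, 0.0, -1.0]]
contact_force: [-0.3, -0.2, 0.4]
finger_gap: 0.001
gripper_force: 0.0
```

The fingers shut fully without touching the knob. In the picture their tips sit above the knob's top, about 33 mm short of the stated TCP. I'll open, lower in small steps and watch the force.

Call:
send_rows --steps '[[[0, 0, 0], [0, 0, 0], 60], [[0, 0, 0], [0, 0, 0], 60], [[0, 0, 0], [0, 0, 0], 60], [[0, 0, 0], [0, 0, 0], 60], [[0, 0, 0.25], [0, 0, 0], 60], [[0, 0, 0.25], [0, 0, 0], 60], [[0, 0, 0.1], [0, 0, 0], 60], [[0, 0, 0], [0, 0, 0], 40], [[0, 0, 0], [0, 0, 0], 40]]'

```text
clock: 7.92
eef_pos: [0.4833, -0.0079, 0.0355]
orientation: [[-1.0, -0.0, 0.0], [-0.0, 1.0, -0.0], [-0.0, -0.0, -1.0]]
contact_force: [0.2, -0.1, 0.2]
finger_gap: 0.471
gripper_force: 0.0
```

```bash
python3 - <<'E'
from h import *
s=status.sense(); print(s['finger_gap'],s['contact_force'],s['eef_pos'])
im,P=wr('w6.png')
a=cv2.imread('pics/w6.png')[200:480,150:550]; cv2.imwrite('pics/w6v.png',cv2.resize(a,(800,560),interpolation=cv2.INTER_CUBIC))
E
```

```text
0.47061889632047504 [ 0.15822302 -0.12904644  0.21622718] [ 0.4832986 -0.0079185  0.0354664]
```

View pics/w6v.png

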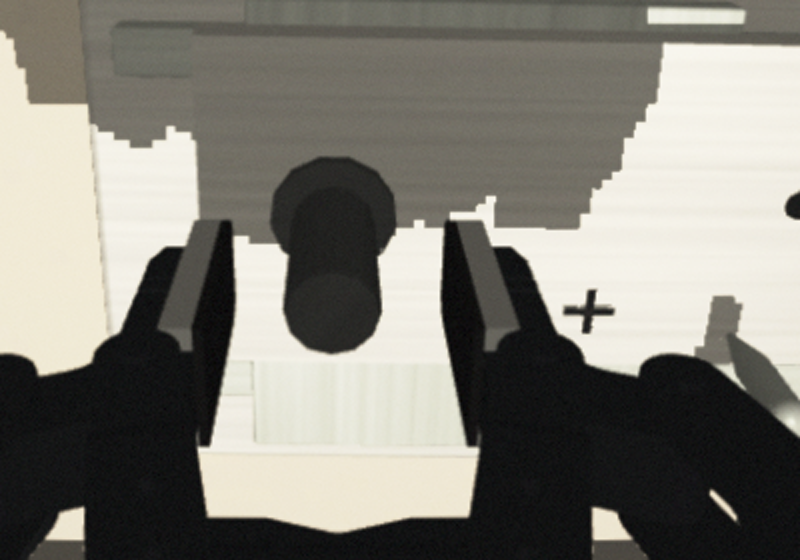

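Call:
send_rows --steps '[[[0, 0, 0.2], [0, 0, 0], 30], [[0, 0, 0], [0, 0, 0], 8], [[0, 0, 0], [0, 0, 0], 8], [[0, 0, 0], [0, 0, 0], 8], [[0, 0, 0], [0, 0, 0], 8], [[0, 0, 0], [0, 0, 0], 8]]'

```text
clock: 8.72
eef_pos: [0.4828, -0.0079, 0.0289]
orientation: [[-1.0, -0.0, -0.001], [-0.0, 1.0, 0.0], [0.001, 0.0, -1.0]]
contact_force: [1.1, 0.5, -9.6]
finger_gap: 0.183
gripper_force: 58.6
```

Call:
send_rows --steps '[[[-0.2, -0.08, 0], [0, 0, 0], 8], [[-0.2, -0.08, 0], [0, 0, 0], 8], [[-0.2, -0.08, 0], [0, 0, 0], 8], [[-0.2, -0.08, 0], [0, 0, 0], 8], [[-0.2, -0.08, 0], [0, 0, 0], 8], [[-0.08, 0, 0], [0, 0, 0], 8], [[0, 0, 0], [0, 0, 0], 8], [[0, 0, 0], [0, 0, 0], 8]]'

```text
clock: 9.72
eef_pos: [0.5156, -0.0201, 0.0291]
orientation: [[-1.0, -0.0, 0.0], [-0.0, 1.0, -0.0], [-0.0, -0.0, -1.0]]
contact_force: [2.0, -2.5, -20.2]
finger_gap: 0.186
gripper_force: 58.8
```

```bash
python3 - <<'E'
from h import *
s=status.sense(); print(s['finger_gap'],s['contact_force'],s['eef_pos'])
im,P=wr('w7.png')
print(proj(im,P,(.516,.084,.043)),proj(im,P,(.516,.084,.04)))
g=cv2.cvtColor(im['pixels'],cv2.COLOR_RGB2GRAY)
a=cv2.imread('pics/w7.png')[240:440,400:640]; cv2.imwrite('pics/w7v.png',cv2.resize(a,(720,600),interpolation=cv2.INTER_CUBIC))
E
```

```text
0.18554092462633 [  2.01699316  -2.48869073 -20.19002163] [ 0.51562044 -0.02010936  0.02909607]
[312.84411221 560.63819155] [309.58671885 557.00789907]
```

View pics/w7v.png

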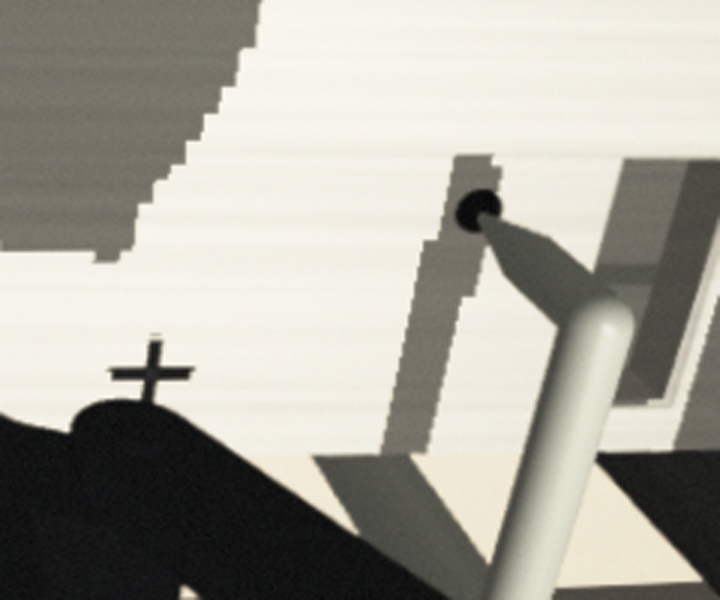

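The dot, at (478,210), is about 1.4 mm from the needle's foot, inside 4 mm. I pause here and then move on to the cross.

Call:
send_rows --steps '[[[0, 0, 0], [0, 0, 0], 8], [[0, 0, 0], [0, 0, 0], 8], [[0, 0, 0], [0, 0, 0], 8], [[0, 0, 0], [0, 0, 0], 8], [[0, 0, 0], [0, 0, 0], 8], [[0, 0, 0], [0, 0, 0], 8], [[0, 0, 0], [0, 0, 0], 8], [[0, 0, 0], [0, 0, 0], 8]]'

```text
clock: 10.78
eef_pos: [0.5155, -0.0199, 0.0292]
orientation: [[-1.0, -0.0, -0.0], [-0.0, 1.0, 0.0], [0.0, 0.0, -1.0]]
contact_force: [1.4, -2.8, -24.0]
finger_gap: 0.189
gripper_force: 58.8
```

Call:
send_rows --steps '[[[0.13, 0.2, 0], [0, 0, 0], 8], [[0.13, 0.2, 0], [0, 0, 0], 8], [[0.13, 0.2, 0], [0, 0, 0], 8], [[0.13, 0.2, 0], [0, 0, 0], 8], [[0.13, 0.2, 0], [0, 0, 0], 8], [[0.13, 0.2, 0], [0, 0, 0], 8], [[0.13, 0.2, 0], [0, 0, 0], 8], [[0.03, 0.1, 0], [0, 0, 0], 8], [[0, 0, 0], [0, 0, 0], 8], [[0, 0, 0], [0, 0, 0], 8], [[0, 0, 0], [0, 0, 0], 8], [[0, 0, 0], [0, 0, 0], 8]]'

```text
clock: 12.28
eef_pos: [0.4871, 0.0252, 0.0292]
orientation: [[-1.0, -0.0, -0.001], [-0.0, 1.0, 0.0], [0.001, 0.0, -1.0]]
contact_force: [-2.0, 2.4, -24.4]
finger_gap: 0.186
gripper_force: 59.1
```

```bash
python3 - <<'E'
from h import *
s=status.sense(); print(s['finger_gap'],s['contact_force'],s['eef_pos'])
im,P=wr('w8.png')
print(proj(im,P,(.516,.084,.043)),proj(im,P,(.516,.084,.04)))
q=proj(im,P,(.516,.084,.04)).astype(int)
a=im['pixels'][q[0]-30:q[0]+30:2,q[1]-40:q[1]+40:2].mean(2).astype(int)
cv2.imwrite('pics/w8v.png',cv2.resize(cv2.imread('pics/w8.png')[240:440,340:580],(720,600),interpolation=cv2.INTER_CUBIC))
print(q)
for r in a: print(''.join('#' if x<50 else '+' if x<110 else '-' if x<170 else '.' for x in r))
E
```

```text
0.18598657142881642 [ -2.02955572   2.42218078 -24.36224316] [0.48709393 0.02518757 0.02916292]
[369.72850344 450.53221379] [365.77280041 448.6174878 ]
[365 448]
........................................
........................................
........................................
........................................
........................................
........................................
........................................
........................................
................-------.................
................-----++-................
................-----##+................
................----+##+................
................----+##-................
................----+##---.-............
...............+###########+............
...............+##########++............
...............-++++##+-................
...............----++++-................
...............----++++.................
.............-+######+++................
...........+############+...............
.........+################-.............
........-##################-............
+-......+###################-...........
####++..#####################+..........
###############################-........
################################+.......
##################################-.....
###################################+....
#####################################-..
```

The cross sits within about 1 mm of the needle's foot. I pause, then release with only a small opening because the pointer is near, and rise.

Call:
send_rows --steps '[[[0, 0, 0], [0, 0, 0], 8], [[0, 0, 0], [0, 0, 0], 8], [[0, 0, 0], [0, 0, 0], 8], [[0, 0, 0], [0, 0, 0], 8], [[0, 0, 0], [0, 0, 0], 8], [[0, 0, 0], [0, 0, 0], 8], [[0, 0, 0], [0, 0, 0], 40], [[0, 0, 0], [0, 0, 0], 40], [[0, 0, 0], [0, 0, 0], 40]]'

```text
clock: 13.45
eef_pos: [0.4884, 0.025, 0.0307]
orientation: [[-1.0, -0.0, 0.003], [-0.0, 1.0, -0.0], [-0.003, -0.0, -1.0]]
contact_force: [-0.4, 0.4, 0.1]
finger_gap: 0.468
gripper_force: 0.0
```

Call:
send_rows --steps '[[[0, 0, -0.5], [0, 0, 0], 40], [[0, 0, -1], [0, 0, 0], 40], [[0, 0, -1], [0, 0, 0], 40], [[0, 0, -1], [0, 0, 0], 40], [[0, 0, -1], [0, 0, 0], 40], [[0, 0, -1], [0, 0, 0], 40], [[0, 0, -1], [0, 0, 0], 40], [[0, 0, 0], [0, 0, 0], 40], [[0, 0, 0], [0, 0, 0], 40]]'

```text
clock: 14.58
eef_pos: [0.4873, 0.0251, 0.2245]
orientation: [[-1.0, -0.0, 0.0], [-0.0, 1.0, -0.0], [-0.0, -0.0, -1.0]]
contact_force: [-0.2, -0.3, -0.5]
finger_gap: 0.468
gripper_force: 0.0
```

```bash
python3 - <<'E'
from h import *
s=status.sense(); print(s['finger_gap'],s['contact_force'],s['eef_pos'])
im,P=wr('w9.png'); 
q=proj(im,P,(.516,.084,.04)); w=proj(im,P,(.5028,.16,.083)); print(q,proj(im,P,(.516,.084,.043)),w)
def show(c,h,k):
    a=im['pixels'][int(c[0])-h:int(c[0])+h,int(c[1])-k:int(c[1])+k].mean(2).astype(int); print(int(c[0])-h,int(c[1])-k)
    for r in a: print(''.join('#' if x<45 else '+' if x<85 else '-' if x<170 else '.' for x in r))
show(q,14,20); show(w,26,18)
E
```

```text
0.4678784039545646 [-0.18179305 -0.25619723 -0.53271977] [0.48725266 0.02507363 0.22450549]
[235.54752619 385.20169283] [236.57998751 385.70947592] [236.32648847 489.51825297]
221 365
........................................
........................................
........................................
........................................
........................................
...............-------..................
...............-----+-..................
...............-----++--................
...............-----+#+-................
...............-----##+-................
...............-----##+-................
...............----+##+-................
...............-+++###++--..............
..............-+########---.............
...............--++++++-................
...............----++++--...............
...............----+++++--..............
...............----++++++--.............
...............---++++++++-.............
...............---++++++++--............
.............-----++++++----............
............-------+++-------...........
............--
[... 1463 characters left out ...]
-------+------+##+++++------------
--------++------+###+++-------------
--------++------+##++++-------------
--------++------+##++++-------------
--------+-------+##++++-------------
--------+------++##++++-------------
--------+------++##++++-------------
-------+++++++++##+++++-------------
-------+++++#++###++++--------------
-------++#########++++--------------
-------+++++++++++++++--------------
-------+++++++++++++++--------------
-------+++++++++++++++--------------
-------+++++++++++------------------
------------------------------------
------------------------------------
------------------------------------
------------------------------------
------------------------------------
```

Call:
send_rows --steps '[[[0.1, -1, 0], [0, 0, 0], 40], [[0.1, -1, 0], [0, 0, 0], 40], [[0.1, -1, 0], [0, 0, 0], 40], [[0.1, -1, 0], [0, 0, 0], 40], [[0.1, -1, 0], [0, 0, 0], 40], [[0.1, -1, 0], [0, 0, 0], 40], [[0.1, -1, 0], [0, 0, 0], 40], [[0.1, -1, 0], [0, 0, 0], 40], [[0.1, -1, 0], [0, 0, 0], 40], [[0.1, -1, 0], [0, 0, 0], 40], [[0, -1, 0], [0, 0, 0], 40], [[0, -0.8, 0], [0, 0, 0], 40]]'

```text
clock: 16.12
eef_pos: [0.4572, -0.3299, 0.2236]
orientation: [[-1.0, 0.0, -0.001], [0.0, 1.0, 0.001], [0.001, 0.001, -1.0]]
contact_force: [0.3, 0.8, 0.2]
finger_gap: 0.468
gripper_force: 0.0
```

Call:
send_rows --steps '[[[0, 0, 0], [0, 0, 0], 60], [[0, 0, 0], [0, 0, 0], 60]]'

```text
clock: 16.38
eef_pos: [0.4575, -0.3285, 0.224]
orientation: [[-1.0, -0.0, -0.0], [-0.0, 1.0, 0.001], [0.0, 0.001, -1.0]]
contact_force: [0.3, -0.5, -0.6]
finger_gap: 0.7
gripper_force: 0.0
```

```bash
python3 - <<'E'
from h import *
s=status.sense(); print(s['eef_pos'],s['clock'])
im,P=wr('wa.png'); np.savez('wa.npz',P=P)
for l in ['gauge','stand']:
    for r in cut_out(im,l)[:3]:
        m=r['region'].astype(np.uint8); print(l,round(r['conf'],2),r['point'],cv2.boundingRect(m),m.sum())
cv2.imwrite('pics/wav.png',cv2.resize(cv2.imread('pics/wa.png')[90:390,120:520],(800,600),interpolation=cv2.INTER_CUBIC))
E
```

```text
[ 0.45749306 -0.32848852  0.22404104] 16.375
gauge 0.97 [231.8, 305.7] (294, 201, 28, 63) 1270
gauge 0.74 [169.9, 577.1] (513, 148, 102, 48) 2182
gauge 0.64 [226.8, 191.1] (160, 201, 68, 53) 2111
stand 0.93 [198.5, 316.3] (269, 159, 81, 99) 4936
```

View pics/wav.png

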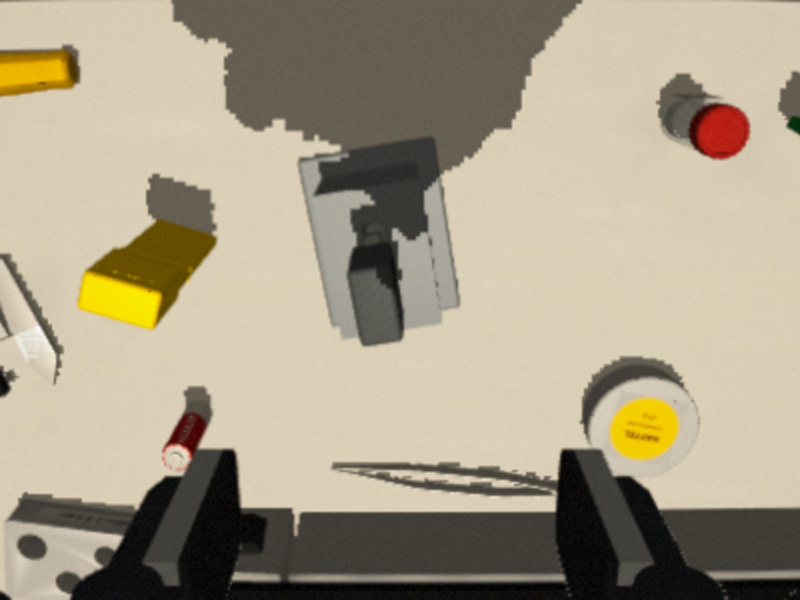

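The gauge's dark head is at crop (378,300), turned about 10° with its stand. The yellow and green look-alikes are well clear. I rectify the image at the head-top height to measure it numerically.

```bash
cat >> h.py <<'E'
def rect(im,P,x0,y0,nx,ny,z,step=.001):
    xs=x0+np.arange(nx)*step; ys=y0+np.arange(ny)*step
    M=np.array([[proj(im,P,(x,y,z)) for y in ys] for x in xs]).astype(np.float32)
    return cv2.remap(cv2.cvtColor(np.asarray(im['pixels']),cv2.COLOR_RGB2GRAY),M[...,1].copy(),M[...,0].copy(),cv2.INTER_LINEAR)
E
python3 - <<'E'
from h import *
im,P=wr('wb.png')
g=[r for r in cut_out(im,'gauge') if 280<r['point'][1]<340][0]['region']
a=rect(im,P,.438,-.362,48,44,.111)
im2=dict(im); im2['pixels']=np.repeat((g*255).astype(np.uint8)[...,None],3,2); m=rect(im2,P,.438,-.362,48,44,.111)
for i,(r,q) in enumerate(zip(a,m)): print(f'{.438+i*.001:.3f}',' '.join('  .' if w<128 else f'{x:3d}' for x,w in zip(r[8:40],q[8:40])))
print('cols from',-.354)
s=[r for r in cut_out(im,'stand')][0]['region'].astype(np.uint8)
E
```

```text
0.438   .   .   .   .   .   .   .   .   .   .   .   .   .   .   .   .   .   .   .   .   .   .   .   .   .   .   .   .   .   .   .   .
0.439   .   .   .   .   .   .   .   .   .   .   .   .   .   .   .   .  59  65  63   .   .   .   .   .   .   .   .   .   .   .   .   .
0.440   .   .   .   .   .   .   .   .   .   .   .   .   .   .  56  65  68  67  68  60   .   .   .   .   .   .   .   .   .   .   .   .
0.441   .   .   .   .   .   .   .   .   .   .   .   .   .   .  57  69  69  65  65  61   .   .   .   .   .   .   .   .   .   .   .   .
0.442   .   .   .   .   .   .   .   .   .   .   .   .   .   .  51  57  53  52  49  56  57   .   .   .   .   .   .   .   .   .   .   .
0.443   .   .   .   .   .   .   .   .   .   .   .   .   .   .  49  58  58  59  54  56  59   .   .   .   .   .   .   .   .   .   .   .
0.444   .   .   .   .   .   .   .   .   .   .   .   .   .   .  61  69  67  68  60  51  56   .   .   .   .   .   .   .   .   .   .   .
0.445   .   .   .   .   .   .   .   .   .   .   .   .   .  55  66  69  67  68  56  44  47  43   .   .   .   .   .   .   .   .   .   .
0.446   .   .   .   .   .   
[... 4648 characters left out ...]
.   .   .   .
0.481   .   .   .   .   .   .   .   .   .   .   . 106  81  88  90  91  90  89  89  88  88  89  88  89  91  84  84   .   .   .   .   .
0.482   .   .   .   .   .   .   .   .   .   .   . 127  80  85  90  90  89  88  87  88  87  86  87  89  85  92   .   .   .   .   .   .
0.483   .   .   .   .   .   .   .   .   .   .   . 163  93  86  86  88  88  91  93  95 104 109 126 138   .   .   .   .   .   .   .   .
0.484   .   .   .   .   .   .   .   .   .   .   .   . 131 106 103 110 129 142 151   .   .   .   .   .   .   .   .   .   .   .   .   .
0.485   .   .   .   .   .   .   .   .   .   .   .   .   .   .   .   .   .   .   .   .   .   .   .   .   .   .   .   .   .   .   .   .
cols from -0.354
```

Call:
send_rows --steps '[[[-0.38, -0.28, 0], [0, 0, 0], 45], [[0, 0, 0.5], [0, 0, -1], 45], [[0, 0, 1], [0, 0, 0], 45], [[0, 0, 1], [0, 0, 0], 45], [[0, 0, 1], [0, 0, 0], 45], [[0, 0, 0], [0, 0, 0], 45]]'

```text
clock: 17.42
eef_pos: [0.4685, -0.337, 0.1171]
orientation: [[-0.985, -0.174, -0.003], [-0.174, 0.985, 0.002], [0.003, 0.003, -1.0]]
contact_force: [-0.5, -0.6, 0.4]
finger_gap: 0.526
gripper_force: 0.0
```

```bash
python3 - <<'E'
from h import *
s=status.sense(); print(s['eef_pos'],s['clock'],s['finger_gap'],np.array(s['orientation']).round(3).tolist())
im,P=wr('wc.png')
print('head centre, TCP px',proj(im,P,(.469,-.337,.111)),proj(im,P,s['eef_pos']))
a=np.asarray(im['pixels']).mean(2)[200:472:4,180:460:3]
for r in a: print(''.join('#' if x<35 else '+' if x<75 else '-' if x<120 else '.' for x in r))
E
```

```text
[ 0.46850727 -0.33695645  0.11713473] 17.425 0.5264060392914279 [[-0.985, -0.174, -0.003], [-0.174, 0.985, 0.002], [0.003, 0.003, -1.0]]
head centre, TCP px [290.99956052 320.0832755 ] [295.80524699 320.41648107]
++-------......................+++++++++++++++++++++++++++++++------------....................
+++++-----......................-+++++++++++++++++++++++++++++-----------.....................
++++++++-.........................++++++++++++++++++++++++++++---------.......................
+++++++++.........................++++++++++++++++++++++++++++--------........................
+++++++++.........................++++++++++++++++++++++++++++------..........................
+++++++-..........................++++++++++++++++++++++++++++----............................
++++++............................++++++++++++++++++++++++++++--..............................
+++++.............................++++++++++++++++++++++++++++................................
+++-..............................+++++++++++++++++++++++++++-................................
+-..............................
[... 4872 characters left out ...]
+++++++++++++######################
######################+++++++++++++++++++++++++++++++++++++++++++++++++#######################
+#####################+++++++++++++++++++++++++++++++++++++++++++++++++#######################
++#####################....--++++++++++++++++++++++++++++++++++++++++++#######################
#######################+-............--+++++++++++++++++++++++++++++++#####################+++
####################################+..........--++++++++##################################+++
##########################################+-.....--########################################+++
###########################################################################################+++
```

Call:
send_rows --steps '[[[0, 0, 0.9], [0, 0, 0], 45], [[0, 0, 0.9], [0, 0, 0], 45], [[0, 0, 0.7], [0, 0, 0], 45], [[0, 0, 0], [0, 0, 0], 30], [[0, 0, 0], [0, 0, 0], 6], [[0, 0, 0], [0, 0, 0], 6], [[0, 0, 0], [0, 0, 0], 6], [[0, 0, 0], [0, 0, 0], 6], [[0, 0, 0], [0, 0, 0], 6]]'

```text
clock: 18.6
eef_pos: [0.4694, -0.3378, 0.0456]
orientation: [[-0.985, -0.174, 0.002], [-0.174, 0.985, -0.001], [-0.001, -0.001, -1.0]]
contact_force: [1.0, -0.1, 5.9]
finger_gap: 0.177
gripper_force: 60.0
```

Call:
send_rows --steps '[[[0, 0, -0.3], [0, 0, 0], 6], [[0, 0, -0.6], [0, 0, 0], 6], [[0, 0, -0.6], [0, 0, 0], 6], [[0, 0, -0.6], [0, 0, 0], 6], [[0, 0, -0.6], [0, 0, 0], 6], [[0, 0, -0.6], [0, 0, 0], 6], [[0, 0, -0.6], [0, 0, 0], 6], [[0, 0, -0.4], [0, 0, 0], 6], [[0, 0, 0], [0, 0, 0], 6], [[0, 0, 0], [0, 0, 0], 6]]'

```text
clock: 19.85
eef_pos: [0.4687, -0.3372, 0.1726]
orientation: [[-0.985, -0.174, -0.001], [-0.174, 0.985, 0.001], [0.001, 0.001, -1.0]]
contact_force: [0.6, 0.3, -0.8]
finger_gap: 0.177
gripper_force: 59.1
```

```bash
cat >> h.py <<'E'
def asc(im,r0,r1,dr,c0,c1,dc,lv=(35,75,120)):
    a=np.asarray(im['pixels']).mean(2)
    for i in range(r0,r1,dr): print(i,''.join('#' if x<lv[0] else '+' if x<lv[1] else '-' if x<lv[2] else '.' for x in a[i,c0:c1:dc]))
E
python3 - <<'E'
from h import *
s=status.sense(); print(s['eef_pos'],s['clock'],s['finger_gap'],np.array(s['orientation']).round(4).tolist(),s['gripper_force'],s['contact_force'])
im,P=wr('wd.png')
for r in cut_out(im,'gauge')[:2]: print(r['conf'],r['point'],cv2.boundingRect(r['region'].astype(np.uint8)))
asc(im,200,400,4,230,410,2,(22,45,100))
E
```

```text
[ 0.46871645 -0.3371607   0.17258081] 19.85 0.17691227574403995 [[-0.9847, -0.174, -0.0007], [-0.174, 0.9847, 0.0006], [0.0006, 0.0007, -1.0]] 59.056456089019775 [ 0.63326256  0.29875477 -0.76247466]
0.95 [209.4, 613.7] (555, 185, 85, 61)
0.94 [358.2, 318.5] (292, 241, 54, 191)
200 ..............................----------------------------------..........................
204 .................................---------.-----------------..............................
208 .....................................-----...---------------..............................
212 .......................................----....-------------..............................
216 ........................................--.....-------------..............................
220 .......................................----....-------------..............................
224 ........................................--------------------..............................
228 .........................................------+------------..............................
232 .........................................-++-+++--------.
[... 3228 characters left out ...]
++###---##################-........
372 ----..+####################+++##+++++++++++++++++++++++++###++####################+.......
376 ------##########################+++++++++++++++++++++++++##########################-......
380 --+#############################+++++++++++++++++++++++++#############################+-..
384 ################################+++++++++++++++++++++++++#################################
388 ################################+++++++++++++++++++++++++#################################
392 ################################+++++++++++++++++++++++++#################################
396 #################################++++++++++++++++++++++++#################################
```

```bash
cat >> h.py <<'E'
def tooltx(im,rc,xt):
    T=np.array(im['T_tool_cam']); o,v=ray(im,T,rc); return o+v*(xt-o[0])/v[0]
E
python3 - <<'E'
from h import *
im,P=wr('we.png'); a=np.asarray(im['pixels']).mean(2)
print([(i,int(x)) for i,x in zip(range(228,312),a[228:312,322:328].mean(1))])
for n,r in [('low',239),('groove',285),('headbot',302.5)]:
    for x in (.013,.015,.017): print(n,x,tooltx(im,(r,325.5),x).round(4))
s=status.sense(); print(s['eef_pos'])
for r in (250,296,):print([(j,int(x)) for j,x in zip(range(305,335),a[r,305:335])])
E
```

```text
[(228, 50), (229, 48), (230, 45), (231, 46), (232, 46), (233, 46), (234, 47), (235, 49), (236, 47), (237, 47), (238, 50), (239, 61), (240, 73), (241, 87), (242, 94), (243, 96), (244, 96), (245, 97), (246, 96), (247, 99), (248, 104), (249, 103), (250, 101), (251, 101), (252, 101), (253, 101), (254, 101), (255, 100), (256, 102), (257, 99), (258, 97), (259, 98), (260, 97), (261, 97), (262, 97), (263, 96), (264, 96), (265, 95), (266, 101), (267, 107), (268, 109), (269, 110), (270, 112), (271, 106), (272, 104), (273, 103), (274, 103), (275, 104), (276, 104), (277, 103), (278, 99), (279, 97), (280, 98), (281, 95), (282, 72), (283, 48), (284, 47), (285, 62), (286, 71), (287, 72), (288, 73), (289, 73), (290, 72), (291, 72), (292, 74), (293, 75), (294, 73), (295, 78), (296, 80), (297, 79), (298, 79), (299, 81), (300, 79), (301, 72), (302, 44), (303, 27), (304, 23), (305, 24), (306, 26), (307, 25), (308, 25), (309, 25), (310, 24), (311, 24)]
low 0.013 [0.013  0.0035 0.0471]
low 0.015 [0.015  0.0034 0.0411]
low 0.017 [0.017  0.0033 0.035 ]
groove 0.013 [ 0.013   0.0026 -0.0135]
groove 0.015 [ 0
[... 215 characters left out ...]
886]
[(305, 159), (306, 158), (307, 156), (308, 158), (309, 158), (310, 158), (311, 160), (312, 157), (313, 123), (314, 78), (315, 67), (316, 66), (317, 65), (318, 67), (319, 67), (320, 66), (321, 68), (322, 67), (323, 64), (324, 68), (325, 106), (326, 146), (327, 157), (328, 159), (329, 158), (330, 158), (331, 158), (332, 158), (333, 157), (334, 157)]
[(305, 202), (306, 200), (307, 203), (308, 203), (309, 202), (310, 196), (311, 129), (312, 77), (313, 70), (314, 66), (315, 67), (316, 69), (317, 67), (318, 67), (319, 67), (320, 66), (321, 65), (322, 65), (323, 65), (324, 65), (325, 64), (326, 76), (327, 146), (328, 192), (329, 199), (330, 198), (331, 200), (332, 202), (333, 202), (334, 201)]
```

Call:
send_rows --steps '[[[0, 0, 0], [0, 0, 0.55], 6], [[0, 0, 0], [0, 0, 0.55], 6], [[-0.05, 0.5, 0], [0, 0, 0], 6], [[-0.05, 0.9, 0], [0, 0, 0], 6], [[-0.05, 0.9, 0], [0, 0, 0], 6], [[-0.05, 0.9, 0], [0, 0, 0], 6], [[-0.05, 0.9, 0], [0, 0, 0], 6], [[-0.05, 0.9, 0], [0, 0, 0], 6], [[-0.05, 0.9, 0], [0, 0, 0], 6], [[-0.05, 0.9, 0], [0, 0, 0], 6], [[-0.05, 0.9, 0], [0, 0, 0], 6], [[-0.05, 0.9, 0], [0, 0, 0], 6]]'

```text
clock: 21.5
eef_pos: [0.488, -0.0779, 0.1732]
orientation: [[-1.0, 0.014, -0.0], [0.014, 1.0, 0.0], [0.0, 0.0, -1.0]]
contact_force: [0.3, 0.4, -0.1]
finger_gap: 0.179
gripper_force: 59.1
```

Call:
send_rows --steps '[[[-0.05, 0.9, 0], [0, 0, 0], 6], [[-0.05, 0.9, 0], [0, 0, 0], 6], [[-0.05, 0.9, 0], [0, 0, 0], 6], [[-0.05, 0.9, 0], [0, 0, 0], 6], [[-0.05, 0.9, 0], [0, 0, 0], 6], [[-0.04, 0.9, 0], [0, 0, 0], 6], [[-0.04, 0.9, 0], [0, 0, 0], 6], [[-0.04, 0.9, 0], [0, 0, 0], 6], [[0, 0.75, 0], [0, 0, 0], 6], [[0, 0, 0], [0, 0, 0], 6], [[0, 0, 0], [0, 0, 0], 6], [[0, 0, 0], [0, 0, 0], 6]]'

```text
clock: 23.0
eef_pos: [0.5034, 0.1582, 0.1733]
orientation: [[-1.0, 0.017, 0.0], [0.017, 1.0, -0.0], [-0.0, -0.0, -1.0]]
contact_force: [0.8, -0.5, -0.6]
finger_gap: 0.178
gripper_force: 59.0
```

```bash
python3 - <<'E'
from h import *
s=status.sense(); print(s['eef_pos'],s['clock'],s['finger_gap'],np.array(s['orientation']).round(4).tolist(),s['gripper_force'],s['contact_force'])
im,P=wr('wf.png'); np.savez('wf.npz',P=P)
asc(im,170,312,2,270,370,1,(40,70,95))
E
```

```text
[0.50339886 0.15817415 0.17334009] 23.0 0.1775538669294248 [[-0.9999, 0.0171, 0.0001], [0.0171, 0.9999, -0.0001], [-0.0001, -0.0001, -1.0]] 59.02394413948059 [ 0.81518402 -0.4554098  -0.59603351]
170 ..-++##++++++++++++++#+++++++++++++++++++++++#+++++++++++++++++++##++#+++++++++++#+#++#++++#+#+##+-.
172 ..-+++#++#++++++++++++#+++++++#++++++++++++##+#++++++++#++#+++++++####+#+#+++++++++#+++#+++++#+#++-.
174 ..-+++#+++++#+++###+#+++++++++++++++++++#+++++++#+++++++++++++++++###++###+++#+++#+#+++++#++#+++#+..
176 ..-+++++++++++++##+++#+#++++##++++++++##++++#++++++++++++++#++++##+#+++++#+++++++##++++++++#+#+##+..
178 ..-+++#+++++#++##++##+#+++#++++##++++++++++#++++++#++++++#+++++++#+##++##++#++##++++#+++#+##++++++..
180 ..-++#+#+#+++++++++###++#++##+#++++++++++#+#++++#+++++#+#+#++#++#+++#+++#+#+++++#+##++######+##+#+..
182 ..-++++##++++++++#+#+#+++++++##+++#+#+++++###+++++++++++++#++++#++###++#+++#++##++##+##++##+++#+#+..
184 ..-++++#+#++++##++#++#++++++#+#++++#+#++++++++++++++++++++++++++#+#+++++++#++++#+##+###++#++++#+#+..
186 ..-+++#+#####++##+++++++++++#++++++++++++#+++++#++#+++++++++
[... 5850 characters left out ...]
...........-----------------..........................................
300 .........................................-----------------..........................................
302 .............................--+++++++++++++++++++++++++++++++++++++-...............................
304 ............................-+#######################################+..............................
306 ........................-..-+#########################################+-............................
308 ..........--------------+################################################++-------------............
310 ..........-------------+##################################################+-------------............
```

```bash
python3 - <<'E'
from h import *
im,P=wr('wg.png'); a=np.asarray(im['pixels']).mean(2); s=status.sense()
R=np.array(s['orientation']);t=np.array(s['eef_pos'])
for r in (220,246,250,256): print(r,[(j,int(x)) for j,x in zip(range(306,334),a[r-1:r+2,306:334].mean(0))])
for c in (310,316,330): print(c,[(j,int(x)) for j,x in zip(range(204,214),a[204:214,c-1:c+2].mean(1))])
for c in (312,327): print(c,[(j,int(x)) for j,x in zip(range(254,268),a[254:268,c-1:c+1].mean(1))])
tool=lambda p:(R.T@(p-t)).round(4)
for n,rc in [('L',(250,310.5)),('Rr',(250,328.7)),('near',(208.5,319.5)),('far',(261.3,319.5))]: print(n,tool(atz(im,P,rc,.083)),atz(im,P,rc,.083).round(4))
print('blade low near',tooltx(im,(240,319.4),.0145).round(4),'bl groove',tooltx(im,(284,319),.0145).round(4))
E
```

```text
220 [(306, 40), (307, 41), (308, 39), (309, 41), (310, 39), (311, 37), (312, 34), (313, 43), (314, 81), (315, 104), (316, 112), (317, 112), (318, 110), (319, 111), (320, 112), (321, 111), (322, 111), (323, 111), (324, 110), (325, 107), (326, 72), (327, 43), (328, 35), (329, 39), (330, 40), (331, 41), (332, 41), (333, 40)]
246 [(306, 113), (307, 112), (308, 112), (309, 112), (310, 107), (311, 81), (312, 61), (313, 60), (314, 76), (315, 82), (316, 82), (317, 83), (318, 82), (319, 82), (320, 81), (321, 81), (322, 82), (323, 82), (324, 84), (325, 93), (326, 71), (327, 68), (328, 74), (329, 97), (330, 110), (331, 112), (332, 108), (333, 108)]
250 [(306, 110), (307, 113), (308, 112), (309, 110), (310, 106), (311, 82), (312, 71), (313, 73), (314, 77), (315, 81), (316, 84), (317, 84), (318, 82), (319, 83), (320, 83), (321, 82), (322, 82), (323, 82), (324, 81), (325, 85), (326, 69), (327, 70), (328, 74), (329, 94), (330, 110), (331, 109), (332, 107), (333, 108)]
256 [(306, 112), (307, 110), (308, 110), (309, 108), (310, 106), (311, 87), (312, 71), (313, 75), (314, 81), (315, 82), (316, 83), (
[... 453 characters left out ...]
06, 40), (207, 41), (208, 39), (209, 41), (210, 39), (211, 40), (212, 41), (213, 41)]
312 [(254, 79), (255, 79), (256, 81), (257, 78), (258, 79), (259, 80), (260, 89), (261, 98), (262, 101), (263, 100), (264, 102), (265, 100), (266, 97), (267, 97)]
327 [(254, 69), (255, 68), (256, 71), (257, 72), (258, 73), (259, 74), (260, 86), (261, 98), (262, 107), (263, 106), (264, 105), (265, 105), (266, 105), (267, 106)]
L [-0.0091 -0.006   0.0903] [0.5124 0.152  0.083 ]
Rr [-0.0091  0.0061  0.0903] [0.5126 0.1641 0.083 ]
near [ 0.0193 -0.      0.0903] [0.4841 0.1585 0.083 ]
far [-0.0171 -0.      0.0903] [0.5206 0.1578 0.083 ]
blade low near [ 0.0145 -0.0002  0.0407] bl groove [ 0.0145 -0.0004 -0.016 ]
```

Call:
send_rows --steps '[[[0.083, 0.015, 0.5], [0, 0, 0], 6], [[0, 0, 0.5], [0, 0, 0], 6], [[0, 0, 0.4], [0, 0, 0], 6], [[0, 0, 0], [0, 0, 0], 6], [[0, 0, 0], [0, 0, 0], 6]]'

```text
clock: 23.72
eef_pos: [0.5012, 0.1592, 0.1316]
orientation: [[-1.0, 0.017, 0.0], [0.017, 1.0, 0.0], [-0.0, 0.0, -1.0]]
contact_force: [0.3, -1.0, -1.1]
finger_gap: 0.177
gripper_force: 59.0
```

```bash
python3 - <<'E'
from h import *
im,P=wr('wh.png'); a=np.asarray(im['pixels']).mean(2); s=status.sense()
R=np.array(s['orientation']);t=np.array(s['eef_pos']); print(t,s['contact_force'])
asc(im,205,290,1,296,344,1,(40,62,90))
for r in (244,262,266): print(r,[(j,int(x)) for j,x in zip(range(306,334),a[r-1:r+2,306:334].mean(0))])
tool=lambda p:(R.T@(p-t)).round(4)
for n,x in [('nearrim',.016),('farrim',-.018)]:
  print(n)
for xw in (-.018,.018): print(xw, proj(im,P,t+R@np.array([-xw,0,0])+np.array([0,0,.083-t[2]])))
E
```

```text
[0.50124021 0.15923441 0.13179416] [-0.34688474 -0.41353605 -0.50275465]
205 ++++#+++++++#+#####+###+++#+++++##+++++++++##+++
206 +++#+++++++#++#++#++++++++++#++#++#+++++#++#+##+
207 +#+#+#+++++++#+#+++##++++++++++++++##+#+##+#++##
208 ##++++++#++++#++#+++#++++++++++++++++#+#+#+#++++
209 +##++#+++#++++##+#+#+++++++++++++#+++##+####+++#
210 #+###+++##+##+###++++++++++++###+++++##+++##+#+#
211 ++#++#+++++#+++#+#+++++++++++#+#++++++#++###+++#
212 +++++++++++++##+##+++++++++##+#+++++###+#####++#
213 ###+#+++++#++#+##++++++#++###+++#++++########++#
214 +#+#+##++#++#####++++++#++##+++#+#+#+#+###+++#+#
215 +#++++++++#++####++++++++++#++##+#+++#++###++#+#
216 +++##++#+++++##++++###++#++#+++#+++++++###+#+++#
217 +++#+#++++#++####+#+#+++++#+#++++++++#+#++#++#+#
218 #+##++++###++###++####+++++#++####+++##+##+++#++
219 ++++##++++###+###+##++++++++++++#+++++#+#+++++#+
220 +###+++#++++++#####+#++++#+#+++#++++#+++##+#++##
221 ##+#++++#++++##++++##++#+#++++#+#++++##++#++++#+
222 ####+#++++++##+#####+#+++#+++#+#+++++##+#++++++#
223 +#+++##+++#++####+#+++###+#++#++#++++#++++##+###
224 +++++##+++++#+##
[... 3809 characters left out ...]
07, 41), (308, 37), (309, 35), (310, 36), (311, 46), (312, 78), (313, 78), (314, 79), (315, 82), (316, 83), (317, 81), (318, 83), (319, 82), (320, 80), (321, 81), (322, 79), (323, 81), (324, 80), (325, 77), (326, 70), (327, 66), (328, 70), (329, 95), (330, 107), (331, 111), (332, 107), (333, 105)]
266 [(306, 100), (307, 94), (308, 57), (309, 37), (310, 40), (311, 54), (312, 82), (313, 80), (314, 82), (315, 84), (316, 83), (317, 82), (318, 82), (319, 82), (320, 83), (321, 81), (322, 82), (323, 79), (324, 78), (325, 78), (326, 72), (327, 71), (328, 72), (329, 94), (330, 107), (331, 109), (332, 107), (333, 105)]
nearrim
farrim
-0.018 [229.25199536 319.65717621]
0.018 [288.77887288 319.63459939]
```

Call:
send_rows --steps '[[[0.025, -0.017, 0], [0, 0, 0], 6], [[0, 0, 0.08], [0, 0, 0], 6], [[0, 0, 0.08], [0, 0, 0], 6], [[0, 0, 0.08], [0, 0, 0], 6], [[0, 0, 0.08], [0, 0, 0], 6], [[0, 0, 0.08], [0, 0, 0], 6], [[0, 0, 0], [0, 0, 0], 6]]'

```text
clock: 24.65
eef_pos: [0.5003, 0.1586, 0.1191]
orientation: [[-1.0, 0.017, -0.0], [0.017, 1.0, -0.0], [0.0, -0.0, -1.0]]
contact_force: [1.9, -0.0, -2.2]
finger_gap: 0.18
gripper_force: 59.1
```

Call:
send_rows --steps '[[[0, 0, 0.08], [0, 0, 0], 6], [[0, 0, 0.08], [0, 0, 0], 6], [[0, 0, 0.08], [0, 0, 0], 6], [[0, 0, 0], [0, 0, 0], 6]]'

```text
clock: 25.15
eef_pos: [0.5002, 0.1586, 0.1119]
orientation: [[-1.0, 0.017, -0.0], [0.017, 1.0, -0.0], [0.0, -0.0, -1.0]]
contact_force: [1.9, 0.6, -1.3]
finger_gap: 0.18
gripper_force: 59.0
```

```bash
python3 - <<'E'
from h import *
for _ in range(3):
    im,P=wr('wi.png'); s=status.sense(); print(np.round(s['eef_pos'],4),np.round(s['contact_force'],1),np.round(s['torque'],2))
asc(im,215,300,2,296,344,1,(40,62,90))
E
```

```text
[0.5002 0.1586 0.112 ] [ 1.3 -0.7 -1. ] [-0.06 -0.18 -0.01]
[0.5002 0.1586 0.1121] [ 1.8 -0.6 -0.7] [-0.04 -0.22 -0.06]
[0.5003 0.1587 0.1121] [ 1.  -0.3 -0.8] [ 0.02 -0.2  -0.04]
215 +++++++##++++##++++++++++++++++++++++++#++++##++
217 #++++++++++#+#+++++++##++#+++++++++++++++++##+++
219 ++##+++++#+++++++++++++++++++++#++#++++++++++#+#
221 +##++++#+++++###+#+++#++++++++++++++++++++++##++
223 ##+#++++++++++#++#++++##++++#++++#++#++++++++#+#
225 #+++++#+++++#++##+++#+#++++###++++++++++++++#+++
227 +#++++#+++#++++#+++++++++++#++++++#++#++#+#+#+++
229 #+++++#+++++++#++##++++++++++++#+++++++++##+++++
231 +++++++##++#+#+++++++++++++++++++##+++++##+#+##+
233 #+#+#++++++#++#++++++++++++#++++++#+++++##++++++
235 #++#++#+#++#+++##++#+++#++++#+++++++++++#++##++#
237 +++++#+++++##+###++##++#++#++++#++++++++#++++##+
239 #+++#+++#+++###+#+###++++#+#++++++##+#++#++###++
241 ++###+#+++++####+++++++++#+++#+++++++++#++##+++#
243 +##+#+++++######+#######++++#+#+#++#+#+#+#####++
245 +#+##++#++######++#+#+++++++++#+####+++#++##+##+
247 #+++++++##+####+-.-----------..-++##++##++##+#++
249 ++++#++#+++++##
[... 658 characters left out ...]
+++#++##+++
275 ++###+++########---------------+###+++++#+##++..
277 #++++++++#+####++--------------+##+-----------..
279 ###+#++#++#+####+--------------+##+-............
281 ###++#++###+####---------------++#+-............
283 ++##+++++++++####++##+#+######+++++.............
285 -----.......-+##++----------++++---.............
287 ............--++---------------+---.............
289 ............---+---------------+---.............
291 ............---+---------------+---.............
293 ............-----------------------.............
295 ............-----------------------.............
297 ............-----------------------.............
299 ............-----------------------.............
```

Blade is in the slot and lightly touches the near wall, so I ease it 0.7 mm away and continue.

Call:
send_rows --steps '[[[-0.025, 0.005, 0], [0, 0, 0], 6], [[0, 0, 0.1], [0, 0, 0], 6], [[0, 0, 0.1], [0, 0, 0], 6], [[0, 0, 0.1], [0, 0, 0], 6], [[0, 0, 0.1], [0, 0, 0], 6], [[0, 0, 0], [0, 0, 0], 6]]'

```text
clock: 26.05
eef_pos: [0.5008, 0.1587, 0.0998]
orientation: [[-1.0, 0.017, -0.0], [0.017, 1.0, -0.0], [0.0, -0.0, -1.0]]
contact_force: [0.4, 0.7, -0.2]
finger_gap: 0.177
gripper_force: 59.1
```

Call:
send_rows --steps '[[[0, 0, 0.1], [0, 0, 0], 6], [[0, 0, 0.1], [0, 0, 0], 6], [[0, 0, 0.1], [0, 0, 0], 6], [[0, 0, 0.1], [0, 0, 0], 6], [[0, 0, 0], [0, 0, 0], 6]]'

```text
clock: 26.68
eef_pos: [0.5009, 0.1588, 0.0878]
orientation: [[-1.0, 0.017, -0.0], [0.017, 1.0, -0.0], [0.0, -0.0, -1.0]]
contact_force: [-0.7, 0.7, -1.2]
finger_gap: 0.18
gripper_force: 59.0
```

Low end is now at about 47 mm, still above the carrier's top. Continuing slowly by 20 mm.

Call:
send_rows --steps '[[[0, 0, 0.08], [0, 0, 0], 6], [[0, 0, 0.08], [0, 0, 0], 6], [[0, 0, 0.08], [0, 0, 0], 6], [[0, 0, 0.08], [0, 0, 0], 6], [[0, 0, 0], [0, 0, 0], 6]]'

```text
clock: 27.3
eef_pos: [0.5009, 0.1588, 0.0782]
orientation: [[-1.0, 0.017, -0.0], [0.017, 1.0, -0.0], [0.0, -0.0, -1.0]]
contact_force: [-0.4, -0.1, -0.5]
finger_gap: 0.179
gripper_force: 59.1
```

Call:
send_rows --steps '[[[0, 0, 0.08], [0, 0, 0], 6], [[0, 0, 0.08], [0, 0, 0], 6], [[0, 0, 0.08], [0, 0, 0], 6], [[0, 0, 0.08], [0, 0, 0], 6], [[0, 0, 0.03], [0, 0, 0], 6], [[0, 0, 0], [0, 0, 0], 6], [[0, 0, 0], [0, 0, 0], 6], [[0, 0, 0], [0, 0, 0], 6]]'

```text
clock: 28.3
eef_pos: [0.501, 0.1588, 0.0681]
orientation: [[-1.0, 0.017, 0.0], [0.017, 1.0, 0.0], [-0.0, 0.0, -1.0]]
contact_force: [0.1, 1.0, -0.3]
finger_gap: 0.181
gripper_force: 59.0
```

```bash
python3 - <<'E'
from h import *
for _ in range(2):
    im,P=wr('wj.png'); s=status.sense(); print(np.round(s['eef_pos'],4),np.round(s['contact_force'],1),np.round(s['torque'],2),np.abs(s['qvel']).max())
asc(im,255,312,1,280,360,1,(40,62,90))
q=proj(im,P,(.516,.084,.04)); print(q)
asc(im,int(q[0])-24,int(q[0])+20,2,int(q[1])-30,int(q[1])+30,1,(45,85,170))
E
```

```text
[0.501  0.1588 0.0681] [-0.3  0.5 -1.5] [-0.03  0.04  0.05] 0.0013476488556746775
[0.501  0.1588 0.0681] [-0.7 -0.2 -0.8] [0.02 0.02 0.04] 0.002587260890946958
255 ++++++++++++++++++++++++++++++++++++++++++++++++++++++++++++++++++++++++++++++++
256 +++++++++++++++++++++#+++++++++++++++++++++++#++++++++++++++++++++++++++++++++++
257 +++++++++++#++++++++++++++++#+++++++++++++++++++++++++++++++++++++++++++++++++++
258 ++++++++++++++++++++++++++++++++++++++++++++++++++++++++++++++++#+++++++++++++++
259 ++++++++++++++++++++++++++++++++++++++++++++++++++++++++++++++++++++++++++++++++
260 +++++#++++++++++++++++++++++++++++#+++++++++++++++++++++++++++++++++++++++++++++
261 ++++++++++++++++++++++++#+++++++++++++++++++++++++++++++++++++++#+++++++++++++++
262 ++++++#++++++++++++++++++++#++++#+++++++++++++++++++++++++++++++#+++++++++++++++
263 +++++#+++++++++++++++++++++++++++++++++++++++++++++++++++++++++++#++++#++#++++++
264 ++++++++++++++++++++++++++++++++++++++++++++++++++++++++++++++++#++++++++#++++++
265 ++++++++++++++++++++++++++++++#+++++++++++++++++++++++++++++++++#+++++++++++++#+
266 +
[... 4662 characters left out ...]
.........+####################-...................
302 ....................-+++++++####+++------...................
304 ......................---++++###---.........................
306 ....................---++++++###+---........................
308 ................---++--++++-+###+---........................
310 .............----++++++++++--++++---........................
312 ...........--+++++-++++++++---------........................
314 ..........--+--++++++++++++----------.......................
316 .........-----+--+++++++++-----------.......................
318 .......---+-++--++++++++++-----------.......................
320 .....---------+++++++++++------------.......................
```

```bash
python3 -c "
from h import *
print(finish_job())"
```

```text
the job is handed in; nothing more can be done
None
```

The job is handed in: dot and then cross were each set within about 1.5 mm of the pointer and held, and the gauge is held upright in the window with its groove about 0.6 mm above the guard's top by my estimate, contact forces under about 2 N; the judge's result was not shown.

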